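Hold the extraction shutter half open

ROBOT

A 6-joint arm with a two-finger parallel gripper is mounted at the origin on a cart in front of the work surface, level with it; the furniture and walls round the work are solid. World frame = base frame: x ahead of the robot, y to its left, z up, the work surface at z = 0. Lengths are in m, angles in rad, forces in N, time in s.
With the tool pointing down it reaches from about 0.25 to 0.8 m from the base axis. Payload 8.5 kg.
Tool frame: the origin (TCP) lies at the very end of the fingers, on their centre line; the grasp point (between the pads) lies 19 mm behind it; z points along the fingers, y is the line along which they close (so a half turn about z gives the same grasp; the last joint's range is limited). The gripper opens to 85 mm and grips with 20 to 120 N. Pads are 22 mm wide; open, the fingers measure 114 mm over their backs; the gripper's body (76 mm by 85 mm) begins 54 mm behind the grasp point. The pads swing forward as they close: fully open they stand 13 mm farther back than shut.
Start: joints at [-1.194, 0.238, -0.013, 1.319, 0, 1.571], TCP at [0.193, -0.488, 0.231] pointing down, gripper open.
Joint ranges: [-2.66, 2.66], [-1.03, 1.9], [-1.14, 1.46], [-1.82, 2.27], [-1.45, 1.34], [-3.14, 3.14]. Speed limits (rad/s): [2.22, 2.22, 2.79, 3.14, 3.14, 3.14].

INTERFACE

Orientations are given as [roll, pitch, yaw] about the fixed x, y, z axes, in that order (R = Rz(yaw) Ry(pitch) Rx(roll)).
In Python, from cell import ctrl, optics, finder gives the robot as it stands. The module is installed in compiled form; this text tells all that it offers.
- The arm moves only by the tool servo_tool, never from a script. Its argument "commands" is a list that holds one entry, the list of rows, each a list of 4 numbers: the shift along the tool's x, y, z in units of 0.25 m (1.0 is 0.25 m), then the turn about the tool's z in units of 180 degrees (1.0 is 180 degrees). In form: [[[x, y, z, spin], ...]]. A call has 1 to 8 rows; each row is the pose to reach, as a shift and turn from the pose commanded when the call began, along the tool's axes at that moment, turning the shorter way round; what a row does not reach only later rows make up. A row lasts 1/8 s, in which the tool goes at most 62.5 mm and 10.7 degrees, less where a joint would pass 70% of its speed; a pose out of reach is approached as far as the arm can. A call with a number of a shift or a turn outside -1 to 1 is refused whole. A call with a gripper value outside its range is refused whole. "fingers" is the opening, from -1 (shut) to 1 (fully open), set as the call begins (left out, the last holds). The fingers move at their own pace and stop on an object; "grip_force" is the grip in N (left out, the last holds). Time passes only in rows, so rows that repeat a pose let the fingers close. It gives the time, the measured TCP pose, the force, the opening and the grip force at its end, in the units of the state.
- ctrl.sense(): the state, without advancing time (a new reading comes with each control period).
- optics.grab_frame(name): name is "scene" or "top"; returns the picture (384x512x3 uint8, blue, green, red); there is no depth.
- optics.camera_info(name): a dict with "intrinsics" (3x3 intrinsics, pixels), "rvec" (rotation vector, rad) and "tvec" (3), from world to camera coordinates, as OpenCV has them. Camera axes: x right, y down, z forward; pixel columns grow to the right and rows downward; lengths in m; the calibration is good to about 2 mm. A picture is of the moment at which its call begins. camera_info takes no time and is no camera call.
- ctrl.sign_off(): hands the job in; it is judged then, once.
Trained networks look in the newest picture that a camera, given by its name, has taken for a name from the list of things; names that differ only in an ending like _2 or _b are one class to them, and where a whole thing is asked for, a point or a joint stands for the part that bears it (a point fixed in the world has none). Each returns a list of dicts, best first, with "score" (0 to 1); they miss things now and then, are a little off and sometimes report something else, mostly with a low value. They report only what shows in the picture. A call takes as long as a camera call. They do not tell look-alikes from the thing itself.
- finder.outline_of(camera, label): "pixels" (384x512 bool, what is visible of it) and "bbox" ([left, top, width, height] in pixels, round what is visible of it).
- finder.place_of(camera, label): "pixel" ([row, column] in pixels: a listed point, or the origin of a listed thing).
The state is a dict: "time_s": time; "qpos": joint angles; "joint_velocities": joint speeds; "joint_torque": joint torques, N m; "position": TCP position; "tcp_rot": TCP orientation; "force": force on the tool from outside, world axes, zero at the start; "wrist_torque": the same for the moment, N m; "gripper_width": finger opening in m; "grip_force": force on a finger pad.
Only numpy, scipy, OpenCV 4.12 (cv2) and the standard library are available. Lean on these libraries where they do the work, as an engineer would, in place of code of your own. Each camera call takes 0.05 s, during which the arm holds its last target. There are 200 camera calls.

TASK

A small powder jar has been left on the bench extraction inlet, in the way of its sprung shutter: first lift it off and set it down, without dropping it, standing upright and wholly on the round blue mat. Then slide the shutter by its black tab against the spring until its red pointer stands on the green half-open mark, and keep holding it there: the spring shuts it if you let go, so the program finishes with the fingers still holding the shutter half open. Leave the other things on the bench alone.

Things in the scene. Friction and masses are not known exactly. Their poses are not given: they have to be found in the camera images.
- gate: Bench extraction inlet, fixed: grey housing 110 (x) x 220 (y) x 34 mm high, black hose spigot on +x. Origin: centre of its underside, on the table. On top two aluminium guide rails along y, 14 mm high (top at 48 mm), 64 mm apart between their lips; between them the steel shutter slides to the gate's own +y. An end stop as high as the rails closes the channel at y = +84 mm.
- shutter (a joint): Shutter position in m along the gate's +y: 0 shut (where it starts), 0.040 half open (red pointer at the middle of the green mark), 0.080 fully open. A spring pushes it shut: about 3.6 N at 0, 8.4 N at half, 13 N fully open; it does not stay where it is left.
- shutter_tab (a point): Centre of the top of the shutter's upright black tab, 82 mm above the table: 14 mm thick along the gate's y, 30 mm wide along x, 41 mm tall. It stands in the middle of the steel shutter plate (74 (x) x 90 (y) x 6 mm, upper face 41 mm above the table), which has a red pointer on its -x side. Shut, the tab is at y = -50 mm of the gate. Axes as the gate's.
- half_mark (a point): Middle of the green half-open mark (14 mm long along y) on top of the -x guide rail, at (-40, -10, 48.5) mm of the gate; white ticks 40 mm either side of it mark shut and fully open.
- jar: The jar in the way: powder jar with white ribbed screw lid, 50 mm in diameter, 56 mm tall, about 0.11 kg. Origin: centre of its underside. The lid, 48 mm in diameter, is the top 19 mm; grasp it there. It starts standing on the housing (34 mm above the table) between the rails, at y = 30 to 48 mm of the gate.
- mat: Round blue mat, 120 mm in diameter, 3 mm thick, fixed on the table beside the inlet, left or right of it. Origin: centre of its underside.
- pink_jar: Bystander: a larger jar of pink powder, 58 mm in diameter, 66 mm tall, on the table behind. Origin: centre of its underside.
- carton: Bystander: small white carton, 55x75x30 mm, near the table's left edge. Origin: centre of its underside.
- tape: Bystander: roll of masking tape lying flat, 94 mm across, 25 mm high. Origin: centre of its underside.
- model: Bystander: plaster tooth model, 55x68x28 mm, towards the back. Origin: centre of its underside.
Things that resemble listed ones, but are neither listed nor needed, are in the scene too. Leave any turquoise or yellow look-alike of the jar alone.

How it is judged:
On the way, in this order (a step that is already met when the one before it is completed fails the run):
1. the jar stands released on the blue mat, the shutter still shut (horizontal distance between jar and mat below 0.036 m and height (world z) of jar between -0.002 and 0.007 m and angle between jar's own z axis and vertical below 0.1 rad and linear speed of jar below 0.02 m/s and contact force between the fingers and jar below 0.1 N and value of joint shutter below 0.008 m), for 0.2 s.
2. the fingers hold the shutter at half travel (value of joint shutter between 0.033 and 0.047 m and velocity of joint shutter between -0.01 and 0.01 m/s and contact force between the fingers and shutter above 3 N), for 0.5 s.
At the end, for the whole second after the job is handed in: The shutter stands still within 7 mm of half travel (0.033 to 0.047), held there by the fingers (contact over 3 N); the jar stands upright and untouched on the blue mat, its centre within 36 mm of the mat's (all of step 2 and horizontal distance between jar and mat below 0.036 m and height (world z) of jar between -0.002 and 0.007 m and angle between jar's own z axis and vertical below 0.1 rad and linear speed of jar below 0.02 m/s and contact force between the fingers and jar below 0.1 N); the arm keeps its last pose, push and grip.
It fails at once if the shutter is opened (over 10 mm) while the jar is still off the mat (value of joint shutter above 0.01 m and not (horizontal distance between jar and mat below 0.036 m and height (world z) of jar below 0.007 m)).
It fails at once if the jar is tipped over (angle between jar's own z axis and vertical above 0.6 rad).
It fails at once if the jar is dropped (faster than 0.7 m/s out of the fingers) (linear speed of jar above 0.7 m/s and contact force between the fingers and jar below 0.1 N).
It fails at once if a bystander is moved by more than 25 mm (distance of any of pink_jar, carton, tape, model from where it was at the start of the episode above 0.025 m).
It also fails if it takes over 54 s, if anything falls off the work surface, if the arm or the gripper's body presses on something with over 40 N, if the wrist force passes 120 N, or if a joint passes its speed limit or range.

## Working session

There is one attempt and no reset: what is moved stays moved. The work goes in short steps, Python scripts to look and compute and a tool call to move; the robot and the scene stay as the last step left them, time stands still between calls to the robot, and variables do not carry over. Pictures are saved under pics/ and viewed, at most 10 in all, crops included, and the job is handed in when it is done.

Besides the shell and the picture viewer there is one more tool, called after ">>>" by a JSON object that holds its "op" and its "data", one argument or row to a line. servo_tool: Moves the arm, as the interface text tells. Its arguments: {"type":"object","properties":{"commands":{"type":"array"},"fingers":{"type":"number"},"grip_force":{"type":"number"}},"required":["commands"]}

```bash
mkdir -p pics; cat > h.py <<'E'
import numpy as np, cv2
from cell import ctrl, optics, finder
def cam(n):
    i=optics.camera_info(n); K=np.array(i["intrinsics"],float); R=cv2.Rodrigues(np.array(i["rvec"],float))[0]; t=np.array(i["tvec"],float).ravel()
    return K,R,t
def ray(n,rc):
    K,R,t=cam(n); d=R.T@np.linalg.solve(K,[rc[1],rc[0],1]); return -R.T@t,d/np.linalg.norm(d)
def at_z(n,rc,z):
    o,d=ray(n,rc); return o+d*(z-o[2])/d[2]
def tri(rs):
    A=sum(np.eye(3)-np.outer(d,d) for o,d in rs); b=sum((np.eye(3)-np.outer(d,d))@o for o,d in rs)
    p=np.linalg.solve(A,b); return p,[np.linalg.norm(np.cross(p-o,d)) for o,d in rs]
def proj(n,P):
    K,R,t=cam(n); c=K@(R@np.array(P)+t); return c[:2]/c[2]
E
python3 - <<'E'
from h import *
np.set_printoptions(precision=4,suppress=True)
fs=[optics.grab_frame(n) for n in("scene","top")]
cv2.imwrite("pics/a.png",fs[0]);cv2.imwrite("pics/b.png",fs[1])
for l in["gate","shutter_tab","half_mark","jar","mat"]:
    r={}
    for n in("scene","top"):
        p=finder.place_of(n,l); print(l,n,[(round(q["score"],2),np.round(q["pixel"],1).tolist()) for q in p[:3]])
        if p:r[n]=p[0]["pixel"]
    if len(r)==2:print("  tri",*tri([ray(n,r[n]) for n in r]))
for n in("scene","top"):print(n,ray(n,[192,256]))
s=ctrl.sense();print(s["time_s"],s["position"],s["tcp_rot"],s["gripper_width"])
E
```

```text
gate scene [(0.57, [203.9, 325.7])]
gate top [(0.87, [236.9, 330.4])]
  tri [ 0.4806 -0.1577 -0.0134] [np.float64(0.006825489227776726), np.float64(0.006825489227776747)]
shutter_tab scene [(0.55, [174.1, 342.7])]
shutter_tab top []
half_mark scene [(0.7, [191.4, 341.8]), (0.47, [303.2, 204.9])]
half_mark top [(0.94, [247.2, 334.6])]
  tri [ 0.442  -0.1616  0.0442] [np.float64(0.0008223083295089276), np.float64(0.0008223083295089917)]
jar scene [(0.87, [203.9, 254.9]), (0.73, [208.5, 178.3]), (0.59, [199.9, 272.6])]
jar top [(0.71, [237.1, 313.9]), (0.68, [186.9, 267.0]), (0.6, [190.8, 295.1])]
  tri [ 0.5283 -0.0339  0.028 ] [np.float64(0.09149418451380147), np.float64(0.09149418451380134)]
mat scene [(0.73, [238.2, 250.8]), (0.73, [172.1, 341.7])]
mat top [(0.7, [229.3, 230.7])]
  tri [0.4922 0.1361 0.0032] [np.float64(0.00016805089232955708), np.float64(0.00016805089232947726)]
scene (array([-0.1451,  0.7016,  0.6368]), array([ 0.6367, -0.5827, -0.505 ]))
top (array([0.4009, 0.0648, 1.0523]), array([ 0.1916, -0.0019, -0.9815]))
0.6 [ 0.1932 -0.4881  0.2313] [-3.1415 -0.      0.3768] 0.08541453828938722
```

View pics/a.png

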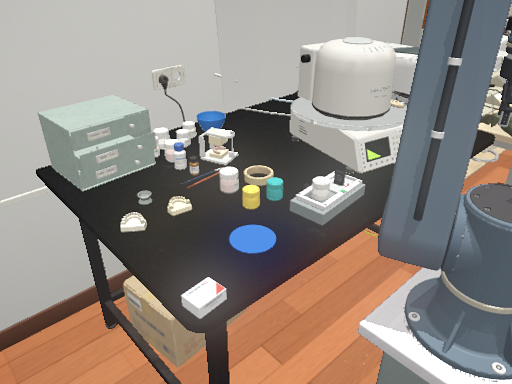

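View pics/b.png

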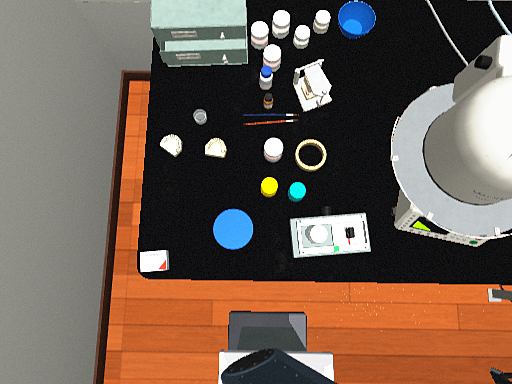

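The scene view shows the white-lidded jar on the inlet near (row 188, col 320), the tab near (178, 340) and the mat at (238, 252). In the top view the jar is at (234, 317), the tab at (234, 349) and the mat at (229, 232). The yellow and turquoise jars are look-alikes. I'll zoom in and refine these.

```bash
python3 - <<'E'
from h import *
np.set_printoptions(precision=4,suppress=True)
a=cv2.imread("pics/a.png")[160:225,285:375];b=cv2.imread("pics/b.png")[205:265,285:375]
z=lambda m:cv2.resize(m,None,fx=6,fy=6,interpolation=cv2.INTER_CUBIC)[:300 if 0 else None]
m=np.vstack([cv2.resize(x,(540,290),interpolation=cv2.INTER_CUBIC) for x in(a[5:53],b[6:54])])
cv2.imwrite("pics/c.png",m)
for n in("scene","top"):
    optics.grab_frame(n)
    for l in["jar","shutter_tab","shutter","gate","mat"]:
        for q in finder.outline_of(n,l)[:6]:
            ys,xs=np.nonzero(q["pixels"]); print(n,l,round(q["score"],2),q["bbox"],ys.mean().round(1),xs.mean().round(1),len(xs))
            if l=="gate": print(cv2.minAreaRect(np.c_[xs,ys].astype(np.float32)))
    for q in finder.place_of(n,"jar"):print(n,q["score"],q["pixel"])
E
```

```text
scene jar 0.89 [244.3, 183.6, 16.1, 24.6] 196.5 251.0 376
scene jar 0.82 [312.1, 176.4, 19.7, 27.0] 188.3 320.5 451
scene jar 0.72 [264.5, 176.3, 20.6, 23.4] 188.4 274.2 373
scene jar 0.33 [221.5, 167.1, 17.8, 27.7] 179.6 228.8 458
scene shutter_tab 0.69 [331.1, 173.0, 24.7, 19.0] 181.1 338.6 305
scene shutter 0.81 [328.7, 170.5, 28.8, 21.5] 181.3 339.3 354
scene shutter 0.27 [290.3, 167.9, 73.0, 59.1] 197.8 328.2 2000
scene shutter 0.21 [224.4, 167.2, 13.3, 26.8] 179.7 228.6 489
scene gate 0.93 [289.4, 167.2, 74.7, 57.7] 197.6 328.3 2079
((326.542724609375, 195.75169372558594), (42.52187728881836, 76.17910766601562), 58.570438385009766)
scene mat 0.75 [227.7, 223.0, 47.0, 31.9] 238.4 252.6 1058
scene 0.87 [199.1, 275.2]
scene 0.78 [199.2, 322.6]
scene 0.6 [206.8, 250.7]
top jar 0.73 [288.5, 183.6, 19.2, 18.4] 191.4 296.4 252
top jar 0.64 [308.4, 227.0, 21.1, 18.3] 234.7 317.3 309
top jar 0.63 [260.5, 177.3, 15.4, 18.7] 187.4 268.4 286
top shutter_tab 0.74 [332.3, 222.9, 32.6, 23.4] 233.4 347.5 695
top shutter_tab 0.56 [205.1, 137.1, 18.9, 19.3] 148.2 215.6 336
top shutter 0.77 [329.0, 220.7, 36.2, 27.3] 233.5 347.5 709
top gate 0.55 [289.7, 207.3, 80.9, 50.4] 234.6 330.2 2794
((329.0103759765625, 230.62413024902344), (47.917240142822266, 78.81016540527344), 85.2363510131836)
top mat 0.98 [211.4, 210.3, 39.5, 39.0] 229.1 232.6 1259
top 0.6 [236.6, 312.6]
top 0.57 [189.5, 268.7]
top 0.51 [193.5, 293.5]
```

View pics/c.png

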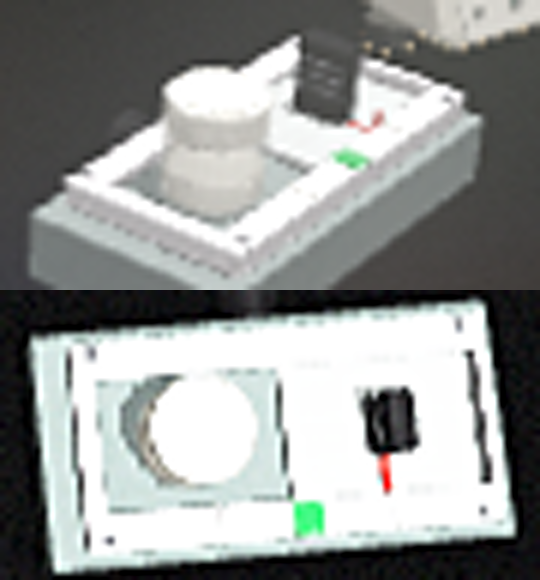

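```bash
python3 - <<'E'
from h import *
from scipy.optimize import least_squares
np.set_printoptions(precision=4,suppress=True)
S=lambda x,y:("scene",[165+y/6.04-.4,285+x/6-.4]); T=lambda x,y:("top",[211+(y-290)/6.04-.4,285+x/6-.4])
def t2(s,t): return tri([ray(*s),ray(*t)])
print("lid",*t2(S(217,97),T(203,430)))
print("tab",*t2(S(332,40),T(400,420)))
print("mark",*t2(S(352,159),T(309,519)))
print("mat",*t2(("scene",[238.4,252.0]),("top",[229.1,232.4])), at_z("top",[229.1,232.5],.003), at_z("scene",[238.4,252],.003))
g=[(S(352,159),(-.04,-.01,.0485)),(T(309,519),(-.04,-.01,.0485)),(S(332,40),(0,-.05,.082)),(T(400,420),(0,-.05,.082)),(T(487,302),(.055,-.11,.034)),(T(55,572),(-.055,.11,0)),(S(30,280),(-.055,.11,0)),(S(30,215),(-.055,.11,.034)),(S(480,117),(-.055,-.11,.034))]
def f(p):
    c,s=np.cos(p[2]),np.sin(p[2])
    return np.concatenate([proj(n,[p[0]+c*q[0]-s*q[1],p[1]+s*q[0]+c*q[1],q[2]])-np.array(rc)[::-1] for (n,rc),q in g])
r=least_squares(f,[.48,-.155,0],loss="soft_l1");print(r.x);print(f(r.x).reshape(-1,2).round(1))
p=r.x;c,s=np.cos(p[2]),np.sin(p[2])
for q in[(0,-.05),(0,.03),(0,.048)]:print(q,p[0]+c*q[0]-s*q[1],p[1]+s*q[0]+c*q[1])
E
```

```text
lid [ 0.4768 -0.1088  0.0842] [np.float64(0.0002624158103359372), np.float64(0.00026241581033584844)]
tab [ 0.4825 -0.2003  0.079 ] [np.float64(0.0005500997083703249), np.float64(0.0005500997083704635)]
mark [ 0.4389 -0.1649  0.0458] [np.float64(0.00017115202856630762), np.float64(0.00017115202856633036)]
mat [ 0.4931  0.1312 -0.0004] [np.float64(0.00011316412607756854), np.float64(0.00011316412607762259)] [0.4927 0.1307 0.003 ] [0.4898 0.1343 0.003 ]
[ 0.4831 -0.1506  0.0211]
[[-2.  -1. ]
 [-1.  -1.6]
 [-0.5 -1.2]
 [ 0.5 -0.5]
 [ 1.2  1.2]
 [-3.1 -4.3]
 [27.4 12.3]
 [28.3 12.4]
 [ 0.8  0.3]]
(0, -0.05) 0.48412082841117837 -0.20054515020910438
(0, 0.03) 0.4824316191971128 -0.12056298612090834
(0, 0.048) 0.48205154712394804 -0.10256699920106421
```

```bash
python3 - <<'E'
from h import *
from scipy.optimize import least_squares
np.set_printoptions(precision=4,suppress=True)
S=lambda x,y:("scene",[165+y/6.04-.4,285+x/6-.4]); T=lambda x,y:("top",[211+(y-290)/6.04-.4,285+x/6-.4])
g=[(S(352,159),(-.04,-.01,.0485)),(T(309,519),(-.04,-.01,.0485)),(S(332,40),(0,-.05,.082)),(T(400,420),(0,-.05,.082)),(T(487,302),(.055,-.11,.034)),(T(55,572),(-.055,.11,0)),(S(30,280),(.055,.11,0)),(S(30,213),(.055,.11,.034)),(S(480,117),(-.055,-.11,.034)),(T(30,338),(.055,.11,0)),(T(517,537),(-.055,-.11,0))]
def f(p):
    c,s=np.cos(p[2]),np.sin(p[2])
    return np.concatenate([proj(n,[p[0]+c*q[0]-s*q[1],p[1]+s*q[0]+c*q[1],q[2]])-np.array(rc)[::-1] for (n,rc),q in g])
r=least_squares(f,[.48,-.155,0],loss="soft_l1");print(r.x);print(f(r.x).reshape(-1,2).round(1))
p=r.x;c,s=np.cos(p[2]),np.sin(p[2])
for q in[(0,-.05),(0,-.01),(0,.03),(0,.048)]:print(q,p[0]+c*q[0]-s*q[1],p[1]+s*q[0]+c*q[1])
E
```

```text
[ 0.4781 -0.1514  0.0957]
[[-0.  -0.9]
 [ 0.3 -0.1]
 [-0.  -1.1]
 [ 0.7 -0.1]
 [-0.2  0.2]
 [-1.2  0.2]
 [-0.2 -1.5]
 [ 0.3 -0.7]
 [ 0.7 -0.6]
 [-0.7  1.6]
 [-3.7 -0.1]]
(0, -0.05) 0.4828868776068538 -0.20114748715410571
(0, -0.01) 0.4790652301249604 -0.1613304680476465
(0, 0.03) 0.47524358264306693 -0.1215134489411873
(0, 0.048) 0.4735238412762149 -0.10359579034328065
```

>>> {"op": "servo_tool", "data": {
  "commands": [
    [[0.2,-0.12,0,0.02],[0.4,-0.25,0,0.05],[0.6,-0.37,0,0.09],[0.8,-0.5,0,0.09],[0.8,-0.5,0,0.09],[0.8,-0.5,0,0.09]]
  ],
  "fingers": 1
}}

```text
time_s: 2.05
position: [0.3333, -0.2984, 0.2314]
tcp_rot: [3.141, 0.0, 0.095]
force: [0.2, 0.3, -0.7]
gripper_width: 0.0854
grip_force: 0.0
```

```bash
cat >> h.py <<'E'
def plan(P,yaw=None):
    s=ctrl.sense(); p=np.array(s["position"]); r,pi_,y=s["tcp_rot"]
    R=cv2.Rodrigues(np.array([0,0,y]))[0]@cv2.Rodrigues(np.array([0,pi_,0]))[0]@cv2.Rodrigues(np.array([r,0,0]))[0]
    print(round(s["time_s"],2),p.round(4),np.round(s["tcp_rot"],4),"w",round(s["gripper_width"],4),"F",np.round(s["force"],1),s["grip_force"])
    print("units",(R.T@(np.array(P)-p)/.25).round(4), None if yaw is None else round(-((yaw-y+np.pi)%(2*np.pi)-np.pi)/np.pi,4))
E
python3 -c "
from h import *
plan([.4765,-.109,.2],.096)"
```

```text
2.05 [ 0.3333 -0.2984  0.2314] [3.1412 0.     0.0953] w 0.0854 F [ 0.2  0.3 -0.7] 0.0
units [ 0.6425 -0.6996  0.1254] -0.0002
```

>>> {"op": "servo_tool", "data": {
  "commands": [
    [[0.16,-0.17,0.03,0],[0.32,-0.35,0.06,0],[0.48,-0.52,0.09,0],[0.64,-0.7,0.12,0],[0.64,-0.7,0.12,0],[0.64,-0.7,0.12,0]]
  ]
}}

```text
time_s: 2.8
position: [0.4757, -0.1102, 0.201]
tcp_rot: [3.142, 0.001, 0.093]
force: [0.7, -0.2, -0.4]
gripper_width: 0.0855
grip_force: 0.0
```

```bash
python3 -c "
from h import *
plan([.4765,-.109,.063],.096)
a=optics.grab_frame('scene')[120:220,270:390]
b=optics.grab_frame('top')[190:270,270:390]
cv2.imwrite('pics/d.png',cv2.resize(np.vstack([a[20:],b]),None,fx=3.7,fy=3.7,interpolation=cv2.INTER_CUBIC))
print(proj('scene',[.4765,-.109,.2]))
"
```

```text
2.8 [ 0.4757 -0.1102  0.201 ] [3.1415e+00 9.0000e-04 9.3000e-02] w 0.0855 F [ 0.7 -0.2 -0.4] 0.0
units [ 0.0043 -0.0046  0.5522] -0.001
[324.44365948 141.69078498]
```

View pics/d.png

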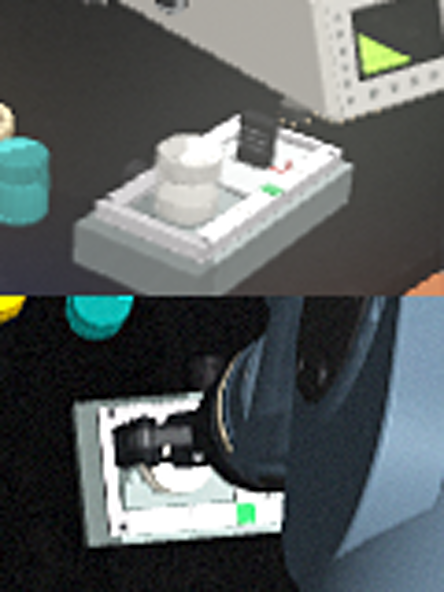

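The scene crop shows the jar at about (188, 320), undisturbed, with the fingers above the crop. The top crop shows the gripper over the jar near (235, 315). I'll descend now.

>>> {"op": "servo_tool", "data": {
  "commands": [
    [[0,0,0.15,0],[0,0,0.3,0],[0,0,0.42,0],[0,0,0.5,0],[0,0,0.55,0],[0,0,0.55,0],[0,0,0.55,0]]
  ]
}}

```text
time_s: 3.78
position: [0.4764, -0.1096, 0.0646]
tcp_rot: [3.141, -0.001, 0.093]
force: [-0.9, -0.7, 0.1]
gripper_width: 0.0854
grip_force: 0.0
```

>>> {"op": "servo_tool", "data": {
  "commands": [
    [[0,0,0,0],[0,0,0,0],[0,0,0,0],[0,0,0,0],[0,0,0,0],[0,0,0,0],[0,0,0,0],[0,0,0,0]]
  ],
  "fingers": -1,
  "grip_force": 30
}}

```text
time_s: 4.78
position: [0.4763, -0.109, 0.0644]
tcp_rot: [3.141, -0.001, 0.094]
force: [-0.0, 0.2, 5.2]
gripper_width: 0.0473
grip_force: 30.2
```

>>> {"op": "servo_tool", "data": {
  "commands": [
    [[0,0,-0.03,0],[0,0,-0.1,0],[0,0,-0.2,0],[0,0,-0.3,0],[0,0,-0.36,0],[0,0,-0.4,0],[0,0,-0.4,0],[0,0,-0.4,0]]
  ]
}}

```text
time_s: 5.78
position: [0.4756, -0.1089, 0.1632]
tcp_rot: [-3.141, 0.001, 0.094]
force: [-1.2, -0.5, -1.5]
gripper_width: 0.0477
grip_force: 31.1
```

```bash
python3 -c "
from h import *
plan([.4915,.1325,.164])
a=optics.grab_frame('scene')[100:280,220:400]
cv2.imwrite('pics/e.png',cv2.resize(a,None,fx=3,fy=3,interpolation=cv2.INTER_CUBIC))
for n in('scene','top'):
  optics.grab_frame(n)
  print([(round(q['score'],2),q['bbox']) for q in finder.outline_of(n,'mat')])
"
```

```text
5.78 [ 0.4756 -0.1089  0.1632] [-3.1412e+00  9.0000e-04  9.4100e-02] w 0.0477 F [-1.2 -0.5 -1.5] 31.139857961222788
units [ 0.1539 -0.9555 -0.0028] None
[(0.68, [227.8, 223.0, 48.3, 28.8])]
[(0.74, [210.0, 208.4, 45.4, 42.2])]
```

View pics/e.png

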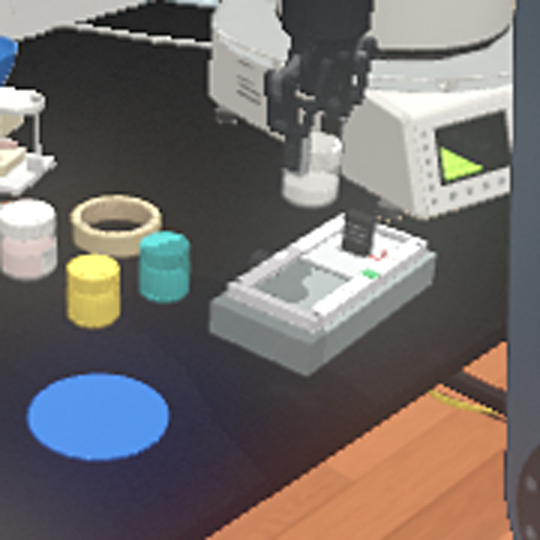

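The jar is held upright, about (170, 324) in the full frame, and clear of the inlet. The mat at about (238, 252) is unobstructed.

>>> {"op": "servo_tool", "data": {
  "commands": [
    [[0.02,-0.08,0,0],[0.05,-0.28,0,0],[0.08,-0.5,0,0],[0.12,-0.7,0,0],[0.14,-0.85,0,0],[0.154,-0.93,0,0],[0.154,-0.956,0,0],[0.154,-0.956,0,0]]
  ]
}}

```text
time_s: 7.02
position: [0.4986, 0.0885, 0.1637]
tcp_rot: [-3.106, 0.001, 0.155]
force: [-0.3, -0.3, -1.8]
gripper_width: 0.0478
grip_force: 31.4
```

>>> {"op": "servo_tool", "data": {
  "commands": [
    [[0,0,0.05,0],[0,0,0.16,0],[0,0,0.28,0],[0,0,0.38,0],[0,0,0.45,0],[0,0,0.48,0],[0,0,0.49,0],[0,0,0.49,0]]
  ]
}}

```text
time_s: 8.02
position: [0.4984, 0.0915, 0.0417]
tcp_rot: [-3.104, 0.001, 0.159]
force: [0.5, 0.2, -1.3]
gripper_width: 0.0474
grip_force: 31.4
```

```bash
python3 -c "
from h import *
plan([.4915,.1325,.0335])
a=optics.grab_frame('scene')[160:280,190:330]
cv2.imwrite('pics/f.png',cv2.resize(a,None,fx=4,fy=4,interpolation=cv2.INTER_CUBIC))
"
```

```text
8.03 [0.4984 0.0915 0.0417] [-3.1043e+00  6.0000e-04  1.5910e-01] w 0.0474 F [ 0.5  0.2 -1.3] 31.406586506944336
units [-0.0012 -0.1648  0.0391] None
```

View pics/f.png

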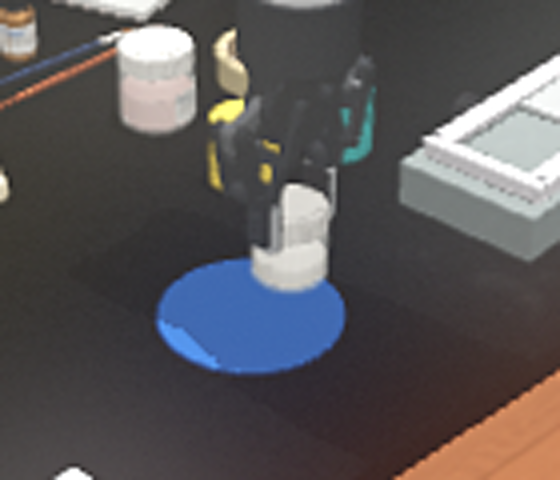

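The jar is hovering at the mat's near-right edge, about (227, 262). The arm stopped short and tilted slightly, so I'll check for a joint limit before going on.

```bash
python3 -c "
from h import *
print(np.round(ctrl.sense()['qpos'],3))"
```

```text
[ 0.159  0.348 -0.383  0.84   0.037  3.142]
```

Joint 6 is at its limit, so I'll lift a little and turn the tool to greater yaw.

>>> {"op": "servo_tool", "data": {
  "commands": [
    [[0,0,-0.1,0],[0,0,-0.12,-0.04],[0,0,-0.12,-0.08],[0,0,-0.12,-0.12],[0,0,-0.12,-0.12],[0,0,-0.12,-0.12]]
  ]
}}

```text
time_s: 8.82
position: [0.4985, 0.0905, 0.0717]
tcp_rot: [-3.107, -0.013, 0.533]
force: [0.4, 0.5, -1.1]
gripper_width: 0.0472
grip_force: 31.4
```

```bash
python3 -c "
from h import *
print(np.round(ctrl.sense()['qpos'],3))
plan([.4915,.1325,.0345])"
```

```text
[ 0.157  0.316 -0.341  0.915  0.037  2.765]
8.82 [0.4985 0.0905 0.0717] [-3.1067 -0.0131  0.5334] w 0.0472 F [ 0.4  0.5 -1.1] 31.368159214533193
units [ 0.0592 -0.1535  0.155 ] None
```

>>> {"op": "servo_tool", "data": {
  "commands": [
    [[0.02,-0.05,0,0],[0.04,-0.1,0.03,0],[0.059,-0.153,0.07,0],[0.059,-0.153,0.11,0],[0.059,-0.153,0.135,0],[0.059,-0.153,0.147,0],[0.059,-0.153,0.15,0],[0.059,-0.153,0.15,0]]
  ]
}}

```text
time_s: 9.82
position: [0.4914, 0.1321, 0.0356]
tcp_rot: [-3.107, -0.013, 0.536]
force: [0.8, 0.0, -1.3]
gripper_width: 0.0474
grip_force: 31.4
```

```bash
python3 -c "
from h import *
print(np.round(ctrl.sense()['qpos'],3))
plan([.4915,.1325,.0345])
a=optics.grab_frame('scene')[160:280,190:330]
cv2.imwrite('pics/g.png',cv2.resize(a,None,fx=4,fy=4,interpolation=cv2.INTER_CUBIC))"
```

```text
[ 0.24   0.357 -0.389  0.823  0.037  2.846]
9.82 [0.4914 0.1321 0.0356] [-3.1066 -0.0129  0.5357] w 0.0474 F [ 0.8  0.  -1.3] 31.376493082649972
units [ 0.0012 -0.0012  0.0044] None
```

View pics/g.png

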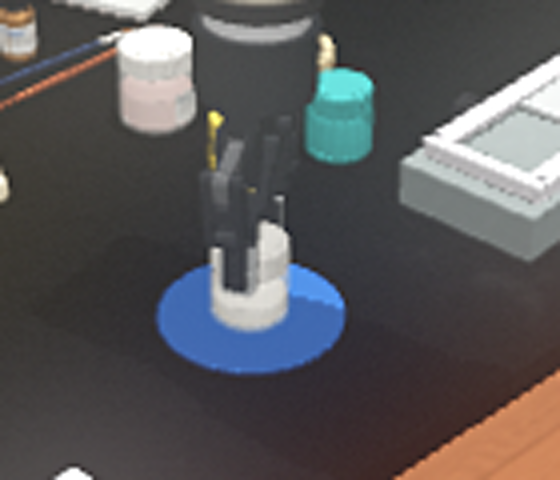

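The jar is over the mat's centre, with its foot at about (240, 253), and just above it. I'll creep down until it touches.

>>> {"op": "servo_tool", "data": {
  "commands": [
    [[0,0,0.004,0],[0,0,0.008,0],[0,0,0.008,0],[0,0,0.008,0]]
  ]
}}

```text
time_s: 10.38
position: [0.4915, 0.1324, 0.0339]
tcp_rot: [-3.107, -0.014, 0.536]
force: [-0.9, -0.9, 5.8]
gripper_width: 0.0477
grip_force: 31.8
```

Contact at Fz = 5.8 N. Next I'll release the jar and rise.

>>> {"op": "servo_tool", "data": {
  "commands": [
    [[0,0,0,0],[0,0,0,0],[0,0,0,0],[0,0,0,0],[0,0,0,0],[0,0,0,0],[0,0,0,0],[0,0,0,0]]
  ],
  "fingers": 1
}}

```text
time_s: 11.38
position: [0.4912, 0.1323, 0.0335]
tcp_rot: [-3.107, -0.013, 0.536]
force: [-0.1, 0.4, 0.1]
gripper_width: 0.0853
grip_force: 0.0
```

>>> {"op": "servo_tool", "data": {
  "commands": [
    [[0,0,-0.05,0],[0,0,-0.15,0],[0,0,-0.3,0],[0,0,-0.45,0],[0,0,-0.55,0],[0,0,-0.6,0],[0,0,-0.6,0]]
  ]
}}

```text
time_s: 12.25
position: [0.4926, 0.1269, 0.184]
tcp_rot: [-3.107, -0.014, 0.536]
force: [0.0, 0.7, -0.6]
gripper_width: 0.0854
grip_force: 0.0
```

```bash
python3 -c "
from h import *
print(np.round(ctrl.sense()['qpos'],3))
plan([.483,-.2005,.18],.096)
a=optics.grab_frame('scene')
cv2.imwrite('pics/i.png',cv2.resize(a[150:280,200:370],None,fx=4,fy=4,interpolation=cv2.INTER_CUBIC))
for l in('jar','mat'):
  for q in finder.outline_of('scene',l):print(l,round(q['score'],2),q['bbox'])
print(proj('scene',[.492,.132,.059]))"
```

```text
[ 0.23   0.229 -0.15   1.189  0.037  2.835]
12.25 [0.4926 0.1269 0.184 ] [-3.1069 -0.014   0.5361] w 0.0854 F [ 0.   0.7 -0.6] 0.0
units [-0.7021  1.1059 -0.0321] 0.1401
jar 0.8 [265.7, 175.9, 18.0, 23.8]
jar 0.7 [243.4, 183.3, 15.9, 24.5]
jar 0.66 [241.6, 215.1, 19.9, 29.2]
mat 0.75 [227.0, 223.1, 48.6, 29.0]
[251.98572552 219.26655529]
```

View pics/i.png

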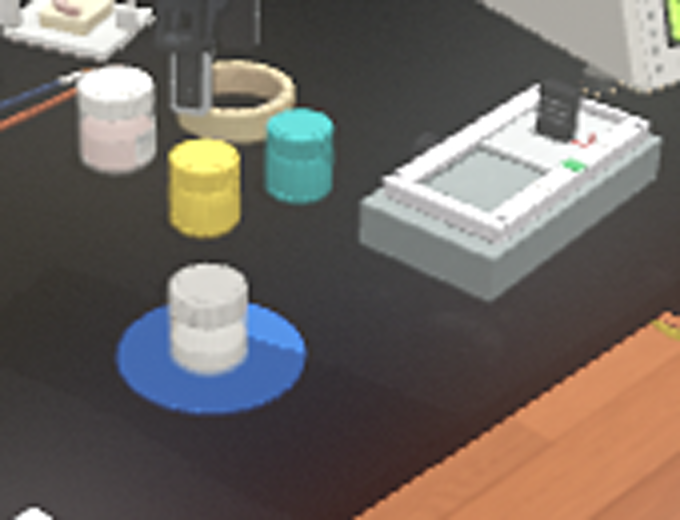

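The jar stands upright at the mat's centre (foot about (240, 252)), and nothing else has moved. Now for the tab.

>>> {"op": "servo_tool", "data": {
  "commands": [
    [[-0.05,0.1,0,0],[-0.15,0.25,0,0.03],[-0.25,0.4,0,0.06],[-0.35,0.55,0,0.1],[-0.45,0.7,0,0.14],[-0.5,0.8,0,0.14],[-0.5,0.8,0,0.14],[-0.5,0.8,0,0.14]]
  ]
}}

```text
time_s: 13.4
position: [0.4865, -0.1083, 0.174]
tcp_rot: [-3.104, 0.005, 0.096]
force: [0.8, 0.1, -0.3]
gripper_width: 0.0855
grip_force: 0.0
```

```bash
python3 -c "
from h import *
print(np.round(ctrl.sense()['qpos'],3))
plan([.483,-.2035,.14],.096);plan([.483,-.201,.055],.096)"
```

```text
[-0.24   0.232 -0.172  1.184  0.034  2.805]
13.4 [ 0.4865 -0.1083  0.174 ] [-3.1036  0.0049  0.0965] w 0.0855 F [ 0.8  0.1 -0.3] 0.0
units [-0.05    0.3825  0.1219] 0.0002
13.4 [ 0.4865 -0.1083  0.174 ] [-3.1036  0.0049  0.0965] w 0.0855 F [ 0.8  0.1 -0.3] 0.0
units [-0.0474  0.3855  0.462 ] 0.0002
```

>>> {"op": "servo_tool", "data": {
  "commands": [
    [[-0.02,0.12,0.04,0],[-0.04,0.27,0.08,0],[-0.05,0.383,0.12,0],[-0.05,0.383,0.12,0],[-0.05,0.384,0.25,0],[-0.048,0.385,0.36,0],[-0.048,0.385,0.43,0],[-0.048,0.385,0.43,0]]
  ]
}}

```text
time_s: 14.4
position: [0.4829, -0.1999, 0.063]
tcp_rot: [-3.103, 0.006, 0.098]
force: [-0.0, -0.8, 0.5]
gripper_width: 0.0852
grip_force: 0.0
```

```bash
python3 -c "
from h import *
plan([.483,-.201,.053],.096)
a=optics.grab_frame('scene')[110:230,270:410]
b=optics.grab_frame('top')[200:270,280:380]
cv2.imwrite('pics/j.png',cv2.resize(a,None,fx=4,fy=4,interpolation=cv2.INTER_CUBIC))"
```

```text
14.4 [ 0.4829 -0.1999  0.063 ] [-3.1029  0.0056  0.0984] w 0.0852 F [-0.  -0.8  0.5] 0.0
units [0.0003 0.0061 0.0399] 0.0008
```

View pics/j.png

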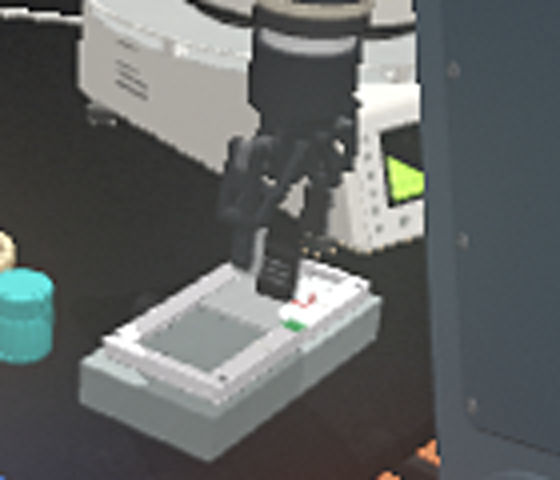

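The tab (about (180, 339)) sits between the open fingers. I'll go down the last bit and close.

>>> {"op": "servo_tool", "data": {
  "commands": [
    [[0,0.003,0.02,0],[0,0.006,0.035,0],[0,0.006,0.035,0],[0,0.006,0.035,0]]
  ]
}}

```text
time_s: 15.0
position: [0.4836, -0.203, 0.0551]
tcp_rot: [-3.104, 0.003, 0.096]
force: [-0.9, -0.6, 0.3]
gripper_width: 0.0855
grip_force: 0.0
```

>>> {"op": "servo_tool", "data": {
  "commands": [
    [[0,0,0,0],[0,0,0,0],[0,0,0,0],[0,0,0,0],[0,0,0,0],[0,0,0,0],[0,0,0,0],[0,0,0,0]]
  ],
  "fingers": -1,
  "grip_force": 60
}}

```text
time_s: 16.0
position: [0.4833, -0.2005, 0.0553]
tcp_rot: [-3.1, 0.003, 0.098]
force: [-1.0, 13.7, 9.0]
gripper_width: 0.0129
grip_force: 58.4
```

>>> {"op": "servo_tool", "data": {
  "commands": [
    [[0,0,0,0],[0,0,0,0],[0,0,0,0],[0,0,0,0]]
  ]
}}

```text
time_s: 16.5
position: [0.4834, -0.2005, 0.0554]
tcp_rot: [-3.1, 0.003, 0.098]
force: [-0.1, 15.1, 8.2]
gripper_width: 0.013
grip_force: 58.4
```

```bash
python3 -c "
from h import *
p=np.array(ctrl.sense()['position']);plan(p+.04*np.array([-np.sin(.096),np.cos(.096),0]))
for n in('scene','top'):
  optics.grab_frame(n);print(n,[(round(q['score'],2),np.round(q['pixel'],1)) for q in finder.place_of(n,'shutter_tab')])"
```

```text
16.5 [ 0.4834 -0.2005  0.0554] [-3.1003e+00  2.9000e-03  9.8200e-02] w 0.013 F [-0.1 15.1  8.2] 58.441776246763766
units [ 0.0004 -0.1599  0.0066] None
scene [(0.64, array([170.8, 342.1]))]
top [(0.71, array([230.4, 352. ]))]
```

Gripped: width 13 mm, and the force shows the tab against its shut stop. Next I'll slide it 40 mm along gate +y, adding a little for compliance.

>>> {"op": "servo_tool", "data": {
  "commands": [
    [[0,-0.02,0.001,0],[0,-0.05,0.002,0],[0,-0.08,0.003,0],[0,-0.11,0.005,0],[0,-0.14,0.006,0],[0,-0.16,0.007,0],[0,-0.172,0.007,0],[0,-0.172,0.007,0]]
  ]
}}

```text
time_s: 17.7
position: [0.4797, -0.1618, 0.0554]
tcp_rot: [-3.109, 0.003, 0.096]
force: [-2.9, -9.0, 4.8]
gripper_width: 0.0131
grip_force: 58.5
```

>>> {"op": "servo_tool", "data": {
  "commands": [
    [[0,0,0,0],[0,0,0,0],[0,0,0,0],[0,0,0,0]]
  ]
}}

```text
time_s: 18.2
position: [0.4797, -0.162, 0.0554]
tcp_rot: [-3.109, 0.003, 0.096]
force: [-2.6, -7.7, 4.7]
gripper_width: 0.0131
grip_force: 58.5
```

```bash
python3 -c "
from h import *
plan(np.array([.4834,-.2005,.0554])+.04*np.array([-np.sin(.096),np.cos(.096),0]))
a=optics.grab_frame('scene')[150:225,285:375]
b=optics.grab_frame('top')[205:265,285:375]
cv2.imwrite('pics/k.png',cv2.resize(a,None,fx=7,fy=7,interpolation=cv2.INTER_CUBIC))"
```

```text
18.2 [ 0.4797 -0.162   0.0554] [-3.1089  0.0034  0.0956] w 0.0131 F [-2.6 -7.7  4.7] 58.51631756704592
units [-0.     -0.0053  0.0001] None
```

View pics/k.png

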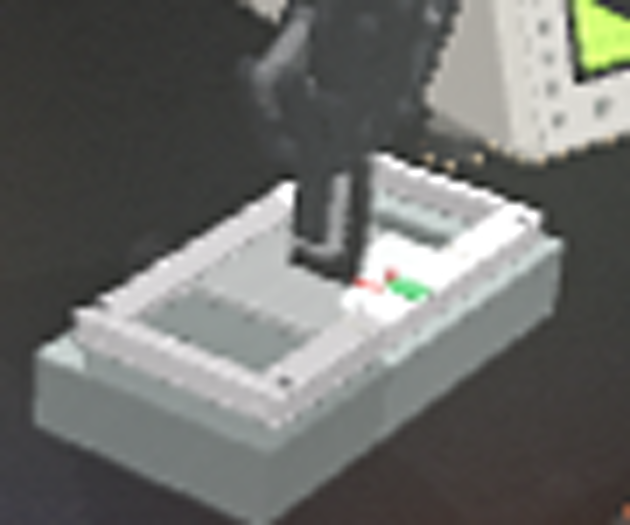

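The red pointer, about (190, 340), lines up with the green mark at (191, 343). The measured travel is 38.7 mm and the force 7.7 N, so I'll nudge it 1 mm more and hold.

>>> {"op": "servo_tool", "data": {
  "commands": [
    [[0,-0.005,0,0],[0,-0.005,0,0],[0,-0.005,0,0],[0,-0.005,0,0],[0,-0.005,0,0],[0,-0.005,0,0],[0,-0.005,0,0],[0,-0.005,0,0]]
  ]
}}

```text
time_s: 19.3
position: [0.4796, -0.1608, 0.0554]
tcp_rot: [-3.109, 0.003, 0.095]
force: [-3.1, -8.3, 3.8]
gripper_width: 0.0129
grip_force: 58.4
```

```bash
python3 -c "
from h import *
plan([.4796,-.1607,.0554])
optics.grab_frame('scene')
print([(round(q['score'],2),q['bbox']) for q in finder.outline_of('scene','jar')])
print(ctrl.sign_off())"
```

```text
19.3 [ 0.4796 -0.1608  0.0554] [-3.109   0.0034  0.0955] w 0.0129 F [-3.1 -8.3  3.8] 58.43441345576139
units [ 0.     -0.0005  0.    ] None
[(0.93, [266.2, 175.8, 16.0, 23.2]), (0.7, [243.3, 216.9, 19.5, 30.2]), (0.63, [242.9, 186.3, 18.3, 23.5])]
the job is handed in; nothing more can be done
None
```

The jar stands upright on the blue mat, the fingers are holding the shutter half open (measured travel about 40 mm, about 8 N against the spring), and the job was handed in at 19.3 s; no verdict was returned.

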